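# Slide the gauge spanner home in the slotted rack

## Task

Put the yellow-gripped spanner away: lift it out of its cradle and slide it on edge, plain end first, under the rack's cross bar into the empty slot marked by the yellow tab, gently pushing it in until its end meets the stop. Leave it lying on the rack, fully home, and leave the other spanners and the loose things on the bench where they are.

Things in the scene. Friction and masses are not known exactly. Their poses are not given: they have to be found in the camera images.
- spanner: Flat steel spanner on edge, yellow grip, 234 mm long, 0.25 kg; starts in the cradle, lower edge 30 mm up. Origin mid nose (plain end), x out through the nose, y across the thickness, z up. Bare shank x=0 to -100 mm, 8 thick, 22 tall; yellow grip to -185, 10 thick, 22 tall; jaw head to -234, 8 thick, 40 tall, reaching 9 mm below the shank's lower edge.
- spanner_grip (a point): Point to grip on the yellow-gripped spanner: middle of the shank's height and thickness, 125 mm behind the nose, near the centre of mass; axes as the spanner's. Pinch across the 10 mm thickness from above.
- cradle: Fixed rest: grey plate 150 x 60 x 6 mm with two black notched posts (10 mm long along x, 36 mm wide, 44 mm high, open notches 14 mm deep, floor 30 mm above the bench) at x=+70 and x=-45 mm. Origin on the bench within 10 mm of below the starting grip point, x towards the spanner's nose.
- rack: Fixed blue block with three parallel slots open at the front (x=0, the mouth) and top: 11 mm wide at y=-45, 0, +45 mm, 115 mm long, mouth edges rounded 6 mm, floor 16 mm above the bench, block top 44 mm. Two slots hold other spanners. Origin on the bench below the middle of the mouth, x along the slots going in, y across, z up.
- rack_bar (a point): Middle of the underside of the rack's aluminium cross bar, 44 mm above the bench, axes as the rack's. The bar lies over all slots from x=10 to 40 mm behind the mouth, top 50 mm high: a spanner must enter from the front, below it.
- rack_rail (a point): Middle of the top of the rack's black rubber rest rail, 16 mm above the bench, 90 mm in front of the mouth, 10 mm wide, along the rack's y. It carries the grip end of a stored spanner; between rail and mouth is only the 6 mm base plate.
- stop: Steel back stop across the rack, set anywhere from 70 to 90 mm behind the mouth; 12 mm thick tongues reach down into all slots. Origin on the bench below the middle of its front face, x as the rack's; the face lies in its plane x=0. Its top is 55 mm high.
- tab: Yellow upright tab 22 mm wide, top 71 mm above the bench, standing on the stop at the empty slot. Origin on the bench below the stop's front face on the empty slot's centre line, x along the slot going in. A spanner that is home has its nose at x=0, y=0, z=27 mm here.
- spanner_red: Steel open-ended spanner like the yellow-gripped one, same size and axes, but with a red grip; stored in the rack, leave alone.
- spanner_green: Steel open-ended spanner like the yellow-gripped one, same size and axes, but with a green grip; stored in the rack, leave alone.
- gauge: Loose pressure gauge lying dial up, steel case 66 mm diameter, 30 mm high, brass stem to -x; origin under its centre. Leave alone.
- adapter: Loose steel adapter standing, 28 mm diameter, 36 mm high; origin under its centre. Leave alone.
- cap: Loose orange plastic cap, 28 mm diameter, 22 mm high; origin under its centre. Leave alone.
- screwdriver: Loose screwdriver lying on the bench, handle to its -x; origin under its middle. Leave alone.
- oil: Loose amber bottle, 56 mm diameter, 130 mm high; origin under its centre. Leave alone.
There are look-alikes about, which are no part of the job. What is shaped like the spanner but brown is not meant.

How it is judged:
On the way:
1. the yellow-gripped spanner is lifted clear of the cradle's notches (at least 19 mm up) (z of spanner_grip in the frame of cradle above 0.06 m), for 0.1 s.
At the end, for the whole second after the job is handed in: The yellow-gripped spanner rests released in the slot by the yellow tab: nose within 4 mm of the stop, 7 mm of the slot's centre line, 6 mm of seated height, 0.07 rad of the slot's direction; other spanners within 10 mm, other loose things within 30 mm of their start (x of spanner in the frame of tab between -0.004 and 0.004 m and y of spanner in the frame of tab between -0.007 and 0.007 m and z of spanner in the frame of tab between 0.021 and 0.033 m and angle between the x axis of spanner and the x axis of rack, either way round below 0.07 rad and linear speed of spanner below 0.02 m/s and angular speed of spanner below 0.2 rad/s and distance of each of spanner_red, spanner_green from where it was at the start of the episode below 0.01 m and distance of each of gauge, adapter, cap, screwdriver, oil from where it was at the start of the episode below 0.03 m); the robot touches nothing.
It fails at once if the spanner is rammed against the stop (over 45 N) (contact force between spanner and stop above 45 N).
It fails at once if a stored spanner is shifted by more than 10 mm, or another loose thing by more than 30 mm (distance of any of spanner_red, spanner_green from where it was at the start of the episode above 0.01 m or distance of any of gauge, adapter, cap, screwdriver, oil from where it was at the start of the episode above 0.03 m).
It also fails if it takes over 45 s, if anything falls off the work surface, if the arm or the gripper's body presses on something with over 40 N, if the wrist force passes 120 N, or if a joint passes its speed limit or range.

## Robot

A 6-joint arm with a two-finger parallel gripper is mounted at the origin on the work surface. World frame = base frame: x ahead of the robot, y to its left, z up, the work surface at z = 0. Lengths are in m, angles in rad, forces in N, time in s.
With the tool pointing down it reaches from about 0.375 to 0.9 m from the base axis. Payload 3.1 kg.
Tool frame: the origin (TCP) lies on the centre line of the jaws, within the pads' length; the fingertips stand 19 mm ahead of it and the grasp point (between the pads) is the TCP; z points along the fingers, y is the line along which they close (so a half turn about z gives the same grasp; the last joint's range is limited). The gripper opens to 85 mm and grips with 20 to 120 N. Pads are 22 mm wide; open, the fingers measure 114 mm over their backs; the gripper's body (76 mm by 85 mm) begins 54 mm behind the grasp point. The pads swing forward as they close: fully open they stand 13 mm farther back than shut.
Start: joints at [-1.391, 0.527, 1.433, -0, 1.181, -0.178], TCP at [0.219, -0.585, 0.25] pointing down, gripper open.
Joint ranges: [-3.08, 3.08], [-0.75, 2.2], [0.22, 2.44], [-1.43, 4.57], [0, 2.65], [-2.85, 2.85]. Speed limits (rad/s): [2.79, 2.79, 3.14, 3.14, 3.14, 3.14].

## Interface

Orientations are given as a unit quaternion [x, y, z, w].
In Python, from station import manip, cams, sign_off gives the robot as it stands.
- The arm moves only by the tool carry_out, never from a script. Its argument "targets" is a list that holds one entry, the list of rows, each a list of 7 numbers: the shift along the tool's x, y, z in cm, then the turn, a rotation vector about the tool's x, y, z in degrees, then the finger opening in cm, from 0 to 8.54. A call has 1 to 12 rows; each row is the pose to reach, as a shift and turn from the pose commanded when the call began, along the tool's axes at that moment; what a row does not reach only later rows make up. A row lasts 1/12 s, in which the tool goes at most 41.7 mm and 7.16 degrees, less where a joint would pass 70% of its speed; a pose out of reach is approached as far as the arm can. A call with a gripper value outside its range is refused whole. The fingers move at their own pace and stop on an object; "force" is the grip in N (left out, the last holds). Time passes only in rows, so rows that repeat a pose let the fingers close. It gives the time, the measured TCP pose, the force, the opening and the grip force at its end, in the units of the state.
- manip.sense(): the state, without advancing time (a new reading comes with each control period).
- cams.snapshot(name): name is "scene" or "side" or "wrist"; returns the picture (420x560x3 uint8, red, green, blue); there is no depth.
- cams.camera_info(name): a dict with "K" (3x3 intrinsics, pixels), "T" (4x4, takes a point from camera to world coordinates). Camera axes: x right, y down, z forward; pixel columns grow to the right and rows downward; lengths in m; the calibration is good to about 2 mm. The wrist camera is an equidistant fisheye: a pixel r from the principal point sees the ray r / f radians off the axis. A picture is of the moment at which its call begins: read the wrist's pose just before it. camera_info takes no time and is no camera call; for the wrist camera it gives the pose at the moment of the call.
- sign_off(): hands the job in; it is judged then, once.
The state is a dict: "t": time; "q": joint angles; "qd": joint speeds; "tau": joint torques, N m; "tcp_pos": TCP position; "tool_rot": TCP orientation; "force": force on the tool from outside, world axes, zero at the start; "ft_torque": the same for the moment, N m; "finger_gap": opening from 0.0 (shut) to 1.0 (fully open); "gripper_force": force on a finger pad.
Only numpy, scipy, OpenCV 4.12 (cv2) and the standard library are available. Lean on these libraries where they do the work, as an engineer would, in place of code of your own. Each camera call takes 0.05 s, during which the arm holds its last target. There are 200 camera calls.

## Working session

There is one attempt and no reset: what is moved stays moved. The work goes in short steps, Python scripts to look and compute and a tool call to move; the robot and the scene stay as the last step left them, time stands still between calls to the robot, and variables do not carry over. Pictures are saved under pics/ and viewed, at most 10 in all, crops included, and the job is handed in when it is done.

Besides the shell and the picture viewer there is one more tool, called after "Request:" in YAML: its name, and indented under it one key for each argument. carry_out: Moves the arm, as the interface text tells. Its arguments: {"type":"object","properties":{"targets":{"type":"array"},"force":{"type":"number"}},"required":["targets"]}

```bash
mkdir -p pics; python3 - <<'E'
from station import manip,cams
import cv2,numpy as np
for n in ("scene","side","wrist"):
    i=cams.camera_info(n); print(n,np.round(i["K"],1).tolist(),np.round(i["T"],3).tolist())
    cv2.imwrite(f"pics/{n}0.png",cams.snapshot(n)[:,:,::-1])
s=manip.sense();print(s["t"],s["tcp_pos"],s["tool_rot"],s["finger_gap"])
E
```

```text
scene [[450.4, 0.0, 276.2], [0.0, 450.4, 211.4], [0.0, 0.0, 1.0]] [[-0.413, 0.55, -0.726, 1.322], [0.91, 0.233, -0.342, 0.47], [-0.019, -0.802, -0.597, 0.804], [0.0, 0.0, 0.0, 1.0]]
side [[406.4, 0.0, 273.7], [0.0, 406.4, 210.6], [0.0, 0.0, 1.0]] [[-0.814, -0.378, 0.441, -0.102], [-0.581, 0.506, -0.638, 0.797], [0.018, -0.776, -0.631, 0.803], [0.0, 0.0, 0.0, 1.0]]
wrist [[325.2, 0.0, 274.6], [0.0, 325.2, 215.9], [0.0, 0.0, 1.0]] [[0.351, -0.887, -0.299, 0.296], [-0.936, -0.334, -0.109, -0.557], [-0.002, 0.318, -0.948, 0.373], [0.0, 0.0, 0.0, 1.0]]
0.15 [ 0.21938636 -0.5846698   0.24955106] [ 9.83952455e-01  1.78428865e-01  1.55583638e-05 -8.40640792e-04] 0.9959249140243769
```

View pics/scene0.png

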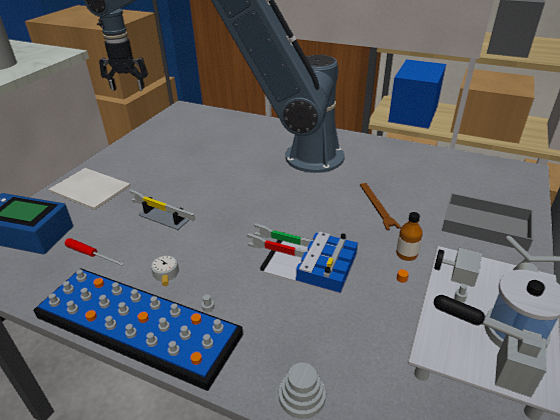

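View pics/side0.png

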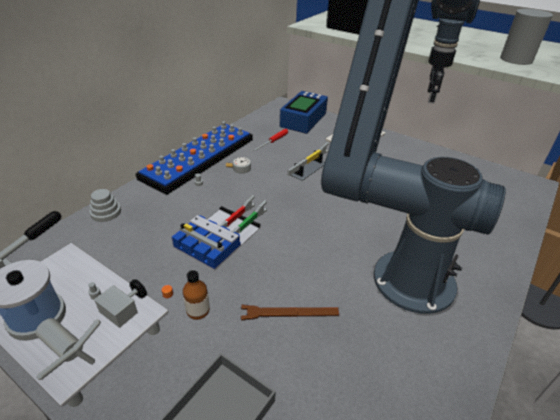

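Scene view: the yellow spanner is in its cradle at about (165,208), the jaw to the upper left and the nose at about (192,218). The rack is at about (328,260) with its mouth facing left, and the yellow tab is near (330,263). Next, enlarged crops.

```bash
python3 - <<'E'
import cv2,numpy as np
s=cv2.imread("pics/scene0.png");d=cv2.imread("pics/side0.png")
a=cv2.resize(s[215:295,240:365],None,fx=3.2,fy=3.75*.85,interpolation=3)
R=lambda im,x,y,w,h:cv2.resize(im[y:y+h,x:x+w],(400,300),interpolation=cv2.INTER_CUBIC)
cv2.imwrite("pics/c1.png",np.vstack([np.hstack([R(s,245,210,120,90),R(s,120,175,80,60)]),np.hstack([R(d,165,185,112,84),R(d,270,120,80,60)])]))
E
```

```text
(no output)
```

View pics/c1.png

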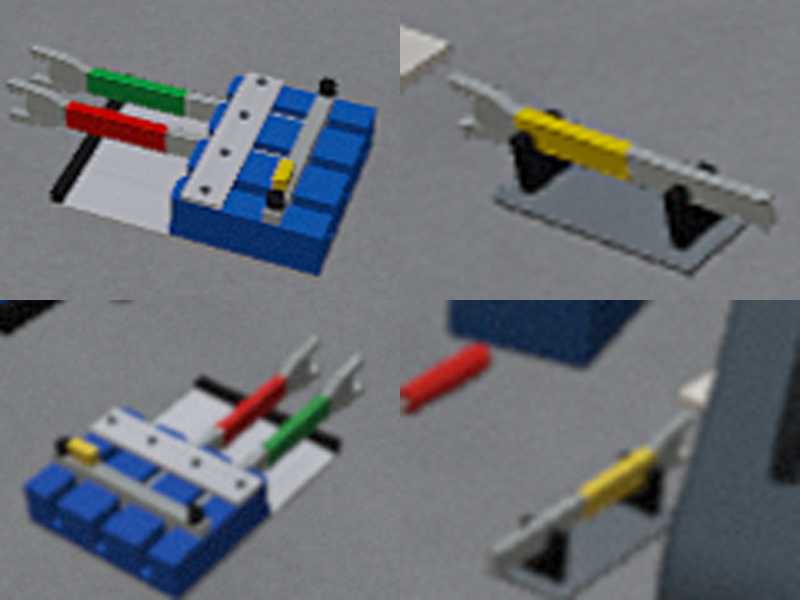

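View pics/wrist0.png

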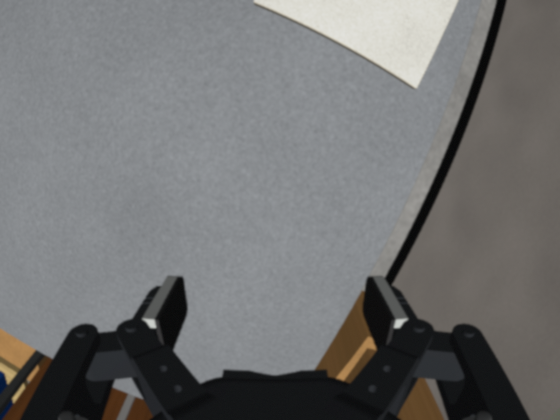

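Crops: the empty slot is the one nearest the scene camera (yellow tab at about (287,262) full-scale region). The red and green spanners fill the other two slots. Next, rough positions from colour masks.

```bash
cat > h.py <<'E'
import numpy as np,cv2
from station import manip,cams
def ray(info,name,px):
    K,T=np.array(info["K"]),np.array(info["T"])
    v=(np.array(px,float)-K[:2,2])/K[0,0]
    if name=="wrist":
        r=np.linalg.norm(v); d=np.r_[v*np.sin(r)/r,np.cos(r)]
    else: d=np.r_[v,1.]
    return T[:3,3],T[:3,:3]@d
def plane(info,name,px,z):
    o,d=ray(info,name,px); return o+d*(z-o[2])/d[2]
def proj(info,name,P):
    K,T=np.array(info["K"]),np.array(info["T"]); p=T[:3,:3].T@(np.array(P)-T[:3,3])
    if name=="wrist":
        r=np.hypot(*p[:2]); v=p[:2]/r*np.arctan2(r,p[2])
    else: v=p[:2]/p[2]
    return v*K[0,0]+K[:2,2]
HSV=dict(yellow=((20,130,90),(35,255,255)),red=((0,170,90),(6,255,255)),green=((50,130,50),(75,255,255)),blue=((105,150,50),(120,255,255)))
def blobs(bgr,c,amin=8):
    m=cv2.inRange(cv2.cvtColor(bgr,cv2.COLOR_BGR2HSV),*HSV[c])
    n,l,st,ce=cv2.connectedComponentsWithStats(m)
    out=[]
    for i in range(1,n):
        if st[i,4]>=amin:
            ys,xs=np.where(l==i); p=np.c_[xs,ys].astype(float); c0=p.mean(0)
            u=np.linalg.svd(p-c0,full_matrices=False)[2][0]; t=(p-c0)@u
            out.append((st[i,4],c0.round(1),(c0+u*t.min()).round(1),(c0+u*t.max()).round(1)))
    return sorted(out,key=lambda a:-a[0])
E
python3 - <<'E'
from h import *
for n in("scene","side"):
    im=cv2.imread(f"pics/{n}0.png");I=cams.camera_info(n)
    for c,z in(("yellow",.045),("red",.03),("green",.03)):
        for b in blobs(im,c)[:5]:
            print(n,c,b[0],*[ (p.tolist(),plane(I,n,p,z)[:2].round(3).tolist()) for p in b[1:]])
E
```

```text
scene yellow 163 ([154.8, 203.1], [0.501, -0.308]) ([143.0, 198.0], [0.494, -0.357]) ([165.9, 208.0], [0.509, -0.264])
scene yellow 61 ([164.5, 279.9], [0.749, -0.096]) ([164.5, 275.0], [0.736, -0.106]) ([164.5, 285.0], [0.763, -0.086])
scene yellow 40 ([329.4, 262.0], [0.538, 0.24]) ([331.1, 257.6], [0.521, 0.239]) ([327.7, 266.3], [0.554, 0.242])
scene red 262 ([79.5, 246.5], [0.726, -0.388]) ([65.1, 240.8], [0.723, -0.441]) ([95.3, 252.7], [0.728, -0.332])
scene red 223 ([279.1, 247.1], [0.521, 0.098]) ([264.6, 243.4], [0.522, 0.057]) ([293.8, 250.9], [0.519, 0.138])
scene green 615 ([22.3, 210.4], [0.669, -0.663]) ([-0.2, 211.4], [0.698, -0.721]) ([47.1, 209.3], [0.636, -0.6])
scene green 221 ([285.3, 236.9], [0.476, 0.096]) ([270.7, 233.2], [0.478, 0.053]) ([299.9, 240.5], [0.475, 0.137])
side yellow 80 ([312.8, 155.7], [0.496, -0.305]) ([319.4, 150.3], [0.497, -0.352]) ([306.3, 161.2], [0.496, -0.26])
side yellow 39 ([187.6, 227.0], [0.579, 0.234]) ([183.9, 224.2], [0.596, 0.231]) ([191.2, 229.7], [0.563, 0.236])
side red 82 ([278.5, 135.0], [0.696, -0.378]) ([286.5, 130.1], [0.693, -0.43]) ([270.9, 139.6], [0.698, -0.331])
side red 66 ([234.9, 213.8], [0.523, 0.096]) ([243.2, 207.0], [0.523, 0.056]) ([227.2, 220.2], [0.522, 0.132])
side green 109 ([248.1, 220.0], [0.473, 0.095]) ([256.0, 213.0], [0.475, 0.056]) ([239.7, 227.5], [0.472, 0.135])
side green 14 ([294.9, 103.6], [0.803, -0.659]) ([296.9, 101.9], [0.806, -0.68]) ([292.0, 106.0], [0.799, -0.63])
side green 13 ([307.6, 100.5], [0.775, -0.722]) ([311.2, 99.7], [0.767, -0.74]) ([304.3, 101.3], [0.783, -0.706])
side green 13 ([303.2, 106.3], [0.758, -0.658]) ([300.9, 106.7], [0.764, -0.648]) ([306.0, 105.9], [0.751, -0.669])
side green 8 ([300.9, 99.1], [0.808, -0.716]) ([301.3, 97.3], [0.817, -0.734]) ([300.5, 100.9], [0.798, -0.699])
```

Request:
carry_out:
  targets:
    - [[36.7,-17.8,0,0,0,-69.4,8.5],[36.7,-17.8,0,0,0,-69.4,8.5],[36.7,-17.8,0,0,0,-69.4,8.5],[36.7,-17.8,0,0,0,-69.4,8.5],[36.7,-17.8,0,0,0,-69.4,8.5],[36.7,-17.8,0,0,0,-69.4,8.5],[36.7,-17.8,0,0,0,-69.4,8.5],[36.7,-17.8,0,0,0,-69.4,8.5],[36.7,-17.8,0,0,0,-69.4,8.5],[36.7,-17.8,0,0,0,-69.4,8.5],[36.7,-17.8,0,0,0,-69.4,8.5],[36.7,-17.8,0,0,0,-69.4,8.5]]

```text
t: 1.15
tcp_pos: [0.5015, -0.2879, 0.25]
tool_rot: [0.706, 0.708, -0.0, -0.0]
force: [-0.1, -0.1, 0.5]
finger_gap: 0.993
gripper_force: 0.0
```

```bash
cat > w.py <<'E'
import sys
from h import *
s=manip.sense();I=cams.camera_info("wrist");im=cams.snapshot("wrist")[:,:,::-1].copy()
from scipy.spatial.transform import Rotation as R
np.savez(f"{sys.argv[1]}.npz",K=I["K"],T=I["T"])
cv2.imwrite(f"pics/{sys.argv[1]}.png",im)
print(s["t"],s["tcp_pos"].round(4),np.degrees(R.from_quat(s["tool_rot"]).as_matrix()[:,0]).round(2)/57.2958,s["finger_gap"],s["force"])
for c,z in(("yellow",.052),("red",.038),("green",.038)):
    for b in blobs(im,c,60)[:3]: print(c,b[0],*[(p.tolist(),plane(I,"wrist",p,z)[:2].round(4).tolist()) for p in b[1:]])
E
python3 w.py w1
```

```text
1.15 [ 0.5015 -0.2879  0.25  ] [-2.61799294e-03  1.00007330e+00  1.74532863e-04] 0.9932028725343296 [-0.13068571 -0.09501373  0.46232567]
yellow 752 ([272.6, 211.1], [0.4991, -0.3093]) ([275.9, 173.6], [0.5024, -0.2698]) ([269.3, 248.7], [0.4955, -0.352])
yellow 121 ([466.3, 50.1], [0.7087, -0.1242]) ([464.6, 44.4], [0.7066, -0.1179]) ([468.2, 56.3], [0.7113, -0.1309])
red 1024 ([430.3, 269.5], [0.6986, -0.3902]) ([439.4, 236.0], [0.7023, -0.3445]) ([421.3, 302.8], [0.6966, -0.4405])
green 1289 ([421.1, 400.3], [0.7551, -0.6543]) ([401.9, 421.6], [0.734, -0.7135]) ([437.4, 382.1], [0.7731, -0.6103])
```

View pics/w1.png

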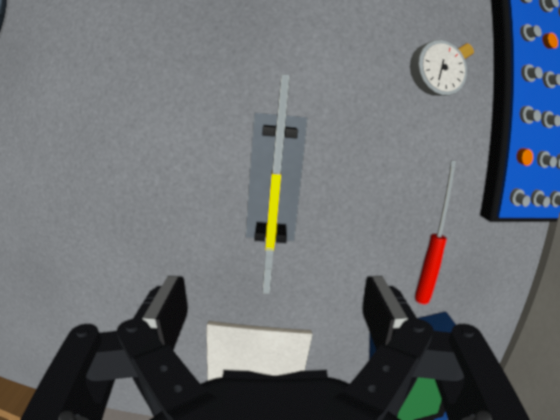

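The wrist view shows the spanner from the nose at (285,76) to the jaw end at (267,292). The yellow part runs from (276,174) to (269,249), so the spanner yaw is about 85.2° and the grip point is about (0.5006, -0.292).

Request:
carry_out:
  targets:
    - [[-0.4,-0.1,4,0,0,5,4],[-0.4,-0.1,8,0,0,5,4],[-0.4,-0.1,12,0,0,5,4],[-0.4,-0.1,15,0,0,5,4],[-0.4,-0.1,17,0,0,5,4],[-0.4,-0.1,19,0,0,5,4],[-0.4,-0.1,20.5,0,0,5,4],[-0.4,-0.1,20.5,0,0,5,4],[-0.4,-0.1,20.5,0,0,5,4]]
  force: 40

```text
t: 1.95
tcp_pos: [0.4983, -0.2947, 0.0446]
tool_rot: [0.738, 0.674, -0.0, -0.001]
force: [0.7, -0.3, 0.2]
finger_gap: 0.471
gripper_force: 0.0
```

Request:
carry_out:
  targets:
    - [[0,0,0,0,0,0,0],[0,0,0,0,0,0,0],[0,0,0,0,0,0,0],[0,0,0,0,0,0,0],[0,0,0,0,0,0,0],[0,0,0,0,0,0,0],[0,0,0,0,0,0,0]]

```text
t: 2.53
tcp_pos: [0.5002, -0.2946, 0.0468]
tool_rot: [0.737, 0.675, -0.0, 0.001]
force: [-1.6, -2.2, 6.4]
finger_gap: 0.109
gripper_force: 41.5
```

```bash
python3 w.py w2
```

```text
2.5333 [ 0.5002 -0.2946  0.0468] [ 0.08744096  0.99623358 -0.00226893] 0.10851205644818275 [-1.56027237 -2.22010663  6.35123818]
yellow 2841 ([274.5, 312.1], [0.4999, -0.2978]) ([274.5, 252.0], [0.5024, -0.2685]) ([274.5, 375.0], [0.4963, -0.3383])
red 1861 ([533.8, 344.0], [0.683, -0.3729]) ([555.6, 295.9], [0.6884, -0.3319]) ([512.3, 391.6], [0.6834, -0.4258])
```

Gripped: the yellow front end is 26 mm ahead of the TCP, as wanted. Now I lift it and carry it over the rack.

Request:
carry_out:
  targets:
    - [[0,0,-2,0,0,0,0],[0,0,-4.5,0,0,0,0],[0,0,-8,0,0,0,0],[3,0.3,-11,0,0,-1,0],[6.5,0.6,-13,0,0,-2,0],[10,0.9,-15,0,0,-3,0],[14,1.3,-17,0,0,-4,0],[18,1.7,-18.5,0,0,-5,0],[22,2,-20,0,0,-6,0],[26,2.3,-20.3,0,0,-6.5,0],[30,2.6,-20.3,0,0,-6.5,0],[34,3,-20.3,0,0,-6.5,0]]

```text
t: 3.58
tcp_pos: [0.5584, 0.0439, 0.2487]
tool_rot: [0.698, 0.716, 0.0, -0.0]
force: [1.4, 0.2, -2.4]
finger_gap: 0.11
gripper_force: 41.1
```

Request:
carry_out:
  targets:
    - [[2,0,0,0,0,0,0],[3.5,0.3,0,0,0,0,0],[3.9,0.3,0,0,0,0,0],[3.9,0.3,0,0,0,0,0],[3.9,0.3,0,0,0,0,0]]

```text
t: 4.0
tcp_pos: [0.5607, 0.0801, 0.2479]
tool_rot: [0.698, 0.716, -0.001, -0.0]
force: [-0.2, 0.1, -1.8]
finger_gap: 0.106
gripper_force: 41.0
```

```bash
python3 w.py w3; python3 - <<'E'
from h import *
for n in("scene","side"): cv2.imwrite(f"pics/{n}1.png",cams.snapshot(n)[:,:,::-1])
E
```

```text
4.0 [0.5607 0.0801 0.2479] [-2.56563308e-02  9.99724238e-01 -5.23598588e-04] 0.10596637501740008 [-0.21561637  0.08740328 -1.81878576]
yellow 2792 ([274.6, 311.4], [0.5639, -0.0654]) ([274.4, 252.0], [0.5617, 0.013]) ([274.7, 375.0], [0.5669, -0.176])
red 670 ([237.2, 169.4], [0.5207, 0.0995]) ([236.3, 131.9], [0.5196, 0.1387]) ([238.1, 206.1], [0.5215, 0.0595])
green 827 ([196.5, 171.7], [0.4769, 0.0966]) ([194.4, 133.2], [0.4755, 0.1376]) ([198.6, 209.2], [0.4777, 0.0549])
```

View pics/w3.png

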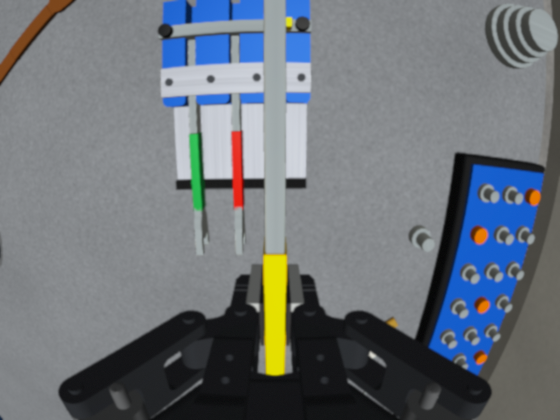

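The wrist view shows the red and green grips at (237,169) and (196,172), the rack mouth edge near row 104, the stop bar near row 28, and the held spanner straight along column 274.6. Next I work out the slot line, the mouth and the stop.

```bash
python3 - <<'E'
from h import *
im=cv2.imread("pics/w3.png");I=np.load("w3.npz")
for c in(214,255,298): print(c,[(r,im[r,c].tolist()) for r in list(range(14,46,2))+list(range(94,110,2))])
for c,r,z in((214,105,.044),(298,104,.044),(214,36,.055),(182,186,.016),(303,184,.016),(168,24,.06),(302,24,.06)): print(c,r,z,plane(I,"wrist",(c,r),z).round(4))
# tab: triangulate scene+side from start pictures
A=[];
for n,p in(("scene",(329.4,262)),("side",(187.6,227))): A.append(ray(cams.camera_info(n),n,p))
M=np.c_[A[0][1],-A[1][1]]; t=np.linalg.lstsq(M,A[1][0]-A[0][0],rcond=None)[0]
print([ (o+d*k).round(4) for (o,d),k in zip(A,t)])
E
```

```text
214 [(14, [219, 111, 42]), (16, [220, 112, 43]), (18, [219, 112, 43]), (20, [216, 120, 69]), (22, [183, 160, 146]), (24, [170, 170, 160]), (26, [169, 168, 159]), (28, [168, 166, 158]), (30, [165, 164, 156]), (32, [140, 139, 132]), (34, [113, 81, 66]), (36, [207, 107, 46]), (38, [221, 114, 45]), (40, [222, 114, 46]), (42, [222, 115, 46]), (44, [222, 115, 46]), (94, [204, 141, 117]), (96, [222, 115, 46]), (98, [223, 115, 45]), (100, [223, 114, 45]), (102, [215, 110, 45]), (104, [174, 132, 116]), (106, [204, 195, 191]), (108, [210, 203, 199])]
255 [(14, [224, 118, 50]), (16, [224, 119, 50]), (18, [220, 127, 73]), (20, [182, 160, 145]), (22, [169, 169, 160]), (24, [168, 166, 158]), (26, [166, 165, 157]), (28, [165, 164, 155]), (30, [145, 144, 137]), (32, [111, 82, 69]), (34, [212, 114, 54]), (36, [226, 121, 53]), (38, [227, 122, 53]), (40, [227, 122, 54]), (42, [227, 123, 55]), (44, [227, 123, 55]), (94, [223, 122, 62]), (96, [227, 122, 53]), (98, [227, 123, 53]), (100, [226, 121, 52]), (102, [191, 113, 73]), (104, [198, 185, 179]), (106, [217, 209, 204]), (108, [218, 209, 205])]
298 [(14, [226, 122, 54]), (16, [204, 110, 53]), (18, [107, 69, 53]), (20, [62, 61, 61]), (22, [61, 62, 62]), (24, [62, 63, 63]), (26, [55, 56, 56]), (28, [42, 42, 40]), (30, [74, 74, 70]), (32, [121, 79, 60]), (34, [220, 120, 58]), (36, [229, 126, 58]), (38, [229, 128, 59]), (40, [230, 128, 59]), (42, [230, 127, 59]), (44, [230, 127, 59]), (94, [228, 126, 61]), (96, [230, 126, 57]), (98, [229, 126, 56]), (100, [228, 125, 56]), (102, [192, 120, 86]), (104, [198, 186, 180]), (106, [212, 205, 200]), (108, [213, 205, 201])]
214 105 0.044 [0.4974 0.1665 0.044 ]
298 104 0.044 [0.581  0.1686 0.044 ]
214 36 0.055 [0.498  0.2356 0.055 ]
182 186 0.016 [0.4535 0.0755 0.016 ]
303 184 0.016 [0.592  0.0806 0.016 ]
168 24 0.06 [0.4524 0.2503 0.06  ]
302 24 0.06 [0.5816 0.2472 0.06  ]
[array([0.5604, 0.2469, 0.0665]), array([0.5609, 0.2488, 0.0655])]
```

Slot line: x ≈ 0.566 - 0.025(y - 0.1). The mouth is at y ≈ 0.169 and the stop at y ≈ 0.24. Next I stage the spanner in front of the mouth, still above floor height.

Request:
carry_out:
  targets:
    - [[-3,0.3,0,0,0,0,0],[-6.1,0.6,2,0,0,0,0],[-6.1,0.6,6,0,0,0,0],[-6.1,0.6,10,0,0,0,0],[-6.1,0.6,14,0,0,0,0],[-6.1,0.6,17,0,0,0,0],[-6.1,0.6,19,0,0,0,0],[-6.1,0.6,20,0,0,0,0],[-6.1,0.6,20,0,0,0,0],[-6.1,0.6,20,0,0,0,0]]

```text
t: 4.98
tcp_pos: [0.5693, 0.019, 0.0486]
tool_rot: [0.698, 0.716, 0.0, 0.0]
force: [0.8, 0.1, -2.2]
finger_gap: 0.105
gripper_force: 41.0
```

```bash
python3 w.py w4; python3 - <<'E'
import cv2,numpy as np
from h import *
d=cams.snapshot("side")[:,:,::-1]
cv2.imwrite("pics/side2.png",d)
im=cv2.imread("pics/w4.png")
cv2.imwrite("pics/c4.png",np.vstack([cv2.resize(im[40:190,130:330],(800,600))[:380],cv2.resize(d[190:245,165:365],(800,220),interpolation=2)]))
E
```

```text
4.9833 [0.5693 0.019  0.0486] [-2.44346008e-02  9.99724238e-01 -1.74532863e-04] 0.10543467168362844 [ 0.77824863  0.06684668 -2.18434905]
yellow 2793 ([274.5, 311.5], [0.5693, 0.0148]) ([274.5, 252.0], [0.5686, 0.0443]) ([274.6, 375.0], [0.5704, -0.0267])
red 4100 ([165.5, 115.3], [0.5214, 0.0985]) ([161.8, 22.2], [0.519, 0.1395]) ([169.3, 212.4], [0.5211, 0.0556])
green 5820 ([87.5, 125.9], [0.482, 0.0962]) ([81.1, 40.1], [0.4784, 0.1372]) ([94.0, 214.1], [0.4809, 0.0538])
```

View pics/c4.png

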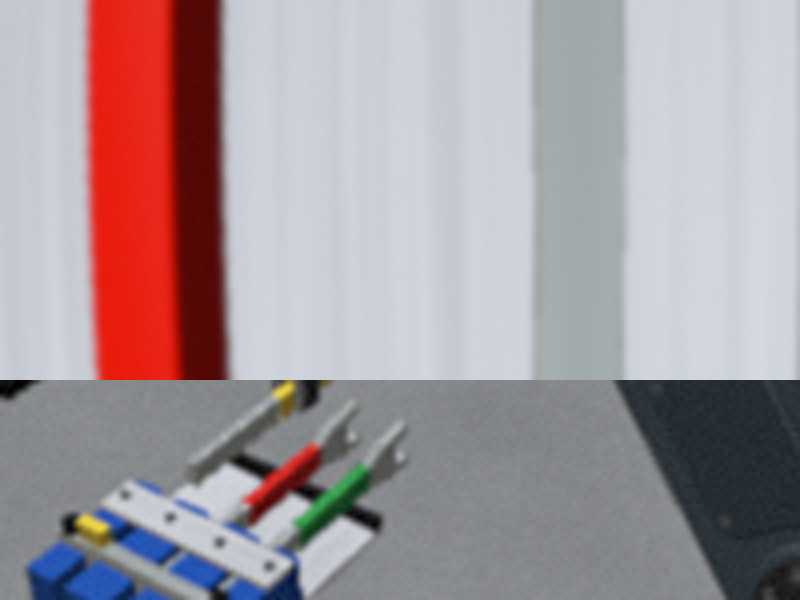

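The side view shows the spanner nose lined up in front of the empty slot at about (210,465) in the crop. The wrist camera can't see the mouth from here. The rack's symmetric features give the same slot line, so I correct by -1 mm, put the nose just into the mouth and feel for the floor.

Request:
carry_out:
  targets:
    - [[1,-0.1,0.5,0,0,0,0],[2,-0.1,0.9,0,0,0,0],[2.5,-0.1,0.9,0,0,0,0],[3,-0.1,0.9,0,0,0,0],[3,-0.1,0.9,0,0,0,0],[3,-0.1,0.9,0,0,0,0]]

```text
t: 5.58
tcp_pos: [0.5671, 0.0504, 0.0395]
tool_rot: [0.698, 0.717, 0.0, 0.0]
force: [0.4, -0.8, -2.3]
finger_gap: 0.107
gripper_force: 41.0
```

Request:
carry_out:
  targets:
    - [[0,0,0.2,0,0,0,0],[0,0,0.4,0,0,0,0],[0,0,0.5,0,0,0,0],[0,0,0.6,0,0,0,0],[0,0,0.6,0,0,0,0]]

```text
t: 6.0
tcp_pos: [0.5669, 0.0494, 0.033]
tool_rot: [0.698, 0.716, -0.0, -0.0]
force: [0.4, -0.1, -3.0]
finger_gap: 0.107
gripper_force: 41.0
```

Request:
carry_out:
  targets:
    - [[0,0,0.1,0,0,0,0],[0,0,0.1,0,0,0,0],[0,0,0.2,0,0,0,0],[0,0,0.2,0,0,0,0]]

```text
t: 6.33
tcp_pos: [0.5671, 0.0494, 0.0324]
tool_rot: [0.698, 0.716, -0.0, 0.0]
force: [-2.4, -1.3, 5.7]
finger_gap: 0.109
gripper_force: 42.5
```

The floor contact is at TCP z ≈ 0.0325, as predicted. I raise 4 mm, then advance.

Request:
carry_out:
  targets:
    - [[0,0,-0.3,0,0,0,0],[0.5,0,-0.5,0,0,0,0],[1,0,-0.5,0,0,0,0],[1.5,0,-0.5,0,0,0,0],[2,0,-0.5,0,0,0,0],[2,0,-0.5,0,0,0,0]]

```text
t: 6.83
tcp_pos: [0.5661, 0.0711, 0.036]
tool_rot: [0.698, 0.717, -0.0, -0.0]
force: [-0.4, 1.0, -3.5]
finger_gap: 0.106
gripper_force: 41.1
```

Request:
carry_out:
  targets:
    - [[0.5,0,0,0,0,0,0],[1,0,0,0,0,0,0],[1.5,0,0,0,0,0,0],[2,0,0,0,0,0,0],[2.4,0,0,0,0,0,0],[2.8,0,0,0,0,0,0],[2.8,0,0,0,0,0,0]]

```text
t: 7.42
tcp_pos: [0.5657, 0.0985, 0.0363]
tool_rot: [0.698, 0.716, 0.0, -0.0]
force: [-1.0, -0.1, -2.9]
finger_gap: 0.105
gripper_force: 41.1
```

```bash
python3 w.py w5
```

```text
7.4167 [0.5657 0.0985 0.0363] [-2.63544623e-02  9.99724238e-01  1.74532863e-04] 0.10494653859734991 [-0.95976586 -0.08141564 -2.93396054]
yellow 2753 ([274.6, 311.7], [0.5655, 0.103]) ([274.5, 253.0], [0.5647, 0.1291]) ([274.6, 375.0], [0.5664, 0.0658])
red 2225 ([171.4, 261.4], [0.5204, 0.1168]) ([164.0, 201.5], [0.5196, 0.1437]) ([178.2, 317.1], [0.5202, 0.087])
green 4804 ([100.1, 276.6], [0.4821, 0.106]) ([83.8, 205.7], [0.48, 0.1412]) ([117.5, 352.0], [0.4804, 0.0578])
```

Request:
carry_out:
  targets:
    - [[0.2,0,0,0,0,0,0],[0.4,0,0,0,0,0,0],[0.6,0,0.1,0,0,0,0],[0.8,0,0.2,0,0,0,0],[0.9,0,0.2,0,0,0,0],[1.0,0,0.2,0,0,0,0],[1.0,0,0.2,0,0,0,0]]

```text
t: 8.05
tcp_pos: [0.5654, 0.1079, 0.0342]
tool_rot: [0.698, 0.716, -0.0, -0.0]
force: [0.3, 0.7, -3.0]
finger_gap: 0.108
gripper_force: 41.1
```

Request:
carry_out:
  targets:
    - [[0.1,0,0,0,0,0,0],[0.2,0,0,0,0,0,0],[0.3,0,0,0,0,0,0],[0.3,0,0,0,0,0,0]]

```text
t: 8.38
tcp_pos: [0.5654, 0.1109, 0.0343]
tool_rot: [0.698, 0.716, 0.0, -0.0]
force: [0.8, 0.9, -2.3]
finger_gap: 0.109
gripper_force: 41.1
```

Request:
carry_out:
  targets:
    - [[0.1,0,0,0,0,0,0],[0.2,0,0,0,0,0,0],[0.3,0,0,0,0,0,0],[0.3,0,0,0,0,0,0]]

```text
t: 8.72
tcp_pos: [0.5653, 0.1139, 0.0343]
tool_rot: [0.698, 0.716, 0.0, -0.0]
force: [-0.1, -0.6, -3.3]
finger_gap: 0.102
gripper_force: 41.1
```

Request:
carry_out:
  targets:
    - [[0.1,0,0,0,0,0,0],[0.2,0,0,0,0,0,0],[0.2,0,0,0,0,0,0],[0.2,0,0,0,0,0,0]]

```text
t: 9.05
tcp_pos: [0.5653, 0.1158, 0.0343]
tool_rot: [0.698, 0.716, 0.0, 0.0]
force: [-0.3, -0.0, -3.1]
finger_gap: 0.106
gripper_force: 41.1
```

Request:
carry_out:
  targets:
    - [[0.1,0,0,0,0,0,0],[0.2,0,0,0,0,0,0],[0.2,0,0,0,0,0,0],[0.2,0,0,0,0,0,0]]

```text
t: 9.38
tcp_pos: [0.5655, 0.1162, 0.0344]
tool_rot: [0.698, 0.716, -0.001, 0.001]
force: [0.5, -6.5, -2.7]
finger_gap: 0.105
gripper_force: 41.2
```

Request:
carry_out:
  targets:
    - [[0.1,0,0,0,0,0,0],[0.2,0,0,0,0,0,0],[0.2,0,0,0,0,0,0],[0.2,0,0,0,0,0,0]]

```text
t: 9.72
tcp_pos: [0.5657, 0.1163, 0.0346]
tool_rot: [0.697, 0.717, -0.002, 0.002]
force: [-0.1, -12.9, -1.5]
finger_gap: 0.104
gripper_force: 41.3
```

The stop is met at TCP y = 0.116 with about 13 N. I ease off, set the spanner down and release with a narrow opening.

Request:
carry_out:
  targets:
    - [[-0.2,0,0,0,0,0,0],[-0.3,0,0.1,0,0,0,0],[-0.3,0,0.2,0,0,0,0],[-0.25,0,0.25,0,0,0,0],[-0.25,0,0.25,0,0,0,0]]

```text
t: 10.13
tcp_pos: [0.5655, 0.1162, 0.0329]
tool_rot: [0.698, 0.716, -0.0, 0.001]
force: [-1.9, -7.5, 4.6]
finger_gap: 0.107
gripper_force: 42.4
```

Request:
carry_out:
  targets:
    - [[0,0,0,0,0,0,3],[0,0,0,0,0,0,3],[0,0,0,0,0,0,3],[0,0,0,0,0,0,3],[0,0,0,0,0,0,3]]

```text
t: 10.55
tcp_pos: [0.5653, 0.1176, 0.0317]
tool_rot: [0.698, 0.716, 0.0, -0.0]
force: [-0.8, 0.1, 0.3]
finger_gap: 0.35
gripper_force: 0.0
```

Released. I retreat upward and back, then check.

Request:
carry_out:
  targets:
    - [[0,0,-2,0,0,0,3],[0,0,-5,0,0,0,3],[0,0,-9,0,0,0,3],[0,0,-13,0,0,0,3],[-1,0,-17,0,0,0,3],[-1,0,-20,0,0,0,3],[-1,0,-20,0,0,0,3],[-1,0,-20,0,0,0,3]]

```text
t: 11.22
tcp_pos: [0.5667, 0.1074, 0.2341]
tool_rot: [0.698, 0.716, 0.002, 0.002]
force: [-0.4, 1.5, -0.1]
finger_gap: 0.351
gripper_force: 0.0
```

```bash
python3 w.py w6
```

```text
11.2167 [0.5667 0.1074 0.2341] [-0.0254818   0.99972424  0.        ] 0.3505087782596655 [-0.38578782  1.50029193 -0.07824622]
yellow 694 ([272.5, 199.1], [0.5655, 0.1033]) ([272.5, 159.0], [0.5645, 0.1427]) ([272.5, 235.0], [0.5663, 0.0656])
yellow 287 ([270.8, 47.5], [0.5603, 0.2485]) ([259.0, 47.5], [0.5495, 0.2483]) ([283.0, 47.5], [0.5715, 0.2488])
red 724 ([228.7, 197.5], [0.5206, 0.1001]) ([227.3, 159.1], [0.5196, 0.1398]) ([230.0, 235.1], [0.5212, 0.0587])
green 862 ([187.6, 198.7], [0.477, 0.0981]) ([184.7, 160.3], [0.4756, 0.1385]) ([190.5, 236.3], [0.4777, 0.0559])
```

View pics/w6.png

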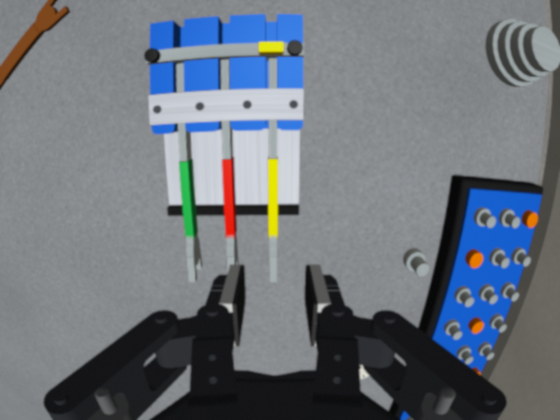

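The wrist view shows the yellow spanner in the tab's slot, with its grip from (272,159) to (272,235), parallel to and level with the red and green ones. It is released and the gripper is clear, so I hand the job in.

```bash
python3 -c "
from station import sign_off; print(sign_off())"
```

```text
the job is handed in; nothing more can be done
None
```

I put the yellow-gripped spanner in the tab's slot, pushed it up to the stop with about 13 N, released it and handed the job in at about 11 s; the judge returned no result.

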